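Snap a chromatography column into its clips and keep it pressed

ROBOT

A 7-joint arm with a two-finger parallel gripper is mounted at the origin on a cart in front of the work surface, level with it; the furniture and walls round the work are solid. World frame = base frame: x ahead of the robot, y to its left, z up, the work surface at z = 0. Lengths are in m, angles in rad, forces in N, time in s.
With the tool pointing down it reaches from about 0.4 to 0.85 m from the base axis. Payload 4.5 kg.
Tool frame: the origin (TCP) lies at the very end of the fingers, on their centre line; the grasp point (between the pads) lies bot.grip_depth behind it (bot.grip_depth is the distance from the TCP to the grasp point, in m); x points along the fingers, z is the direction in which the jaws open and shut, and the axes are right-handed (so a half turn about x gives the same grasp; the last joint's range is limited). The gripper opens to 88 mm and grips with 3 to 60 N. Pads are 18 mm wide; open, the fingers measure 123 mm over their backs; the gripper's body (75 mm by 187 mm) begins 45 mm behind the grasp point.
Start: joints at [-1.215, 0.689, -0.195, 1.565, 0.157, 0.902, -0.215], TCP at [0.198, 0.593, 0.239] pointing down, gripper open.
Joint ranges: [-3.01, 3.01], [-0.46, 2.08], [-1.47, 1.51], [0.13, 2.56], [-1, 4.14], [0.04, 2.09], [-2.66, 2.66]. Speed limits (rad/s): [2.57, 2.57, 3.14, 3.14, 3.14, 3.14, 3.14].

INTERFACE

Orientations are given as a unit quaternion [x, y, z, w].
In Python, from plant import bot gives the robot as it stands. The module is installed in compiled form; this text tells all that it offers. Calls block until the motion is done:
- bot.move_pose(position, orientation): joint-space move of the TCP to a pose.
- bot.servo_line(position, v=0.15, ori=None, max_force=None): straight line of the TCP; ori=None keeps the orientation; v is the mean speed in m/s. With max_force (N) it stops when the force on the tool has changed by that much, and returns True; else False.
- bot.movej(angles): joint-space move.
- bot.command_gripper(opening, strength=None): finger opening in m; strength is the grip in N (None keeps the last); returns when the fingers have stopped.
- bot.hold(seconds).
- bot.ik(position, orientation): joint angles nearest the present ones, or None.
- bot.camera(name): name is "scene" or "side" or "wrist"; returns (picture, depth): 480x640x3 uint8, red, green, blue; 480x640 float32, m along the optical axis (not along the pixel's ray), 0 where there is no reading.
- bot.calibration(name): a dict with "camera_matrix" (3x3 intrinsics, pixels), "dist_coeffs" ([k1, k2, p1, p2, k3] as OpenCV has them; the pictures are not rectified), "xyz" and "orientation" of the camera in the world; the wrist camera has in their place "T_tool_cam" (4x4, takes a point from camera to tool coordinates, whose origin is the TCP and whose axes are the tool frame's). Camera axes: x right, y up, looking along -z (the intrinsics and any distortion apply to the point x, -y, -z); pixel columns grow to the right and rows downward; lengths in m; the calibration is good to about 2 mm. A picture is of the moment at which its call begins: read the wrist's pose just before it. calibration takes no time and is no camera call.
A pose or a line that the arm cannot do raises bot.Unreachable and nothing moves.
- bot.job_done(): hands the job in, once; it reports no verdict.
Readings, each from a call of its own:
- bot.get_t(): time.
- bot.get_q(): joint angles.
- bot.get_qd(): joint speeds.
- bot.get_joint_efforts(): joint torques, N m.
- bot.get_position(): TCP position.
- bot.get_tcp_rot(): TCP orientation.
- bot.get_wrist_force(): force on the tool from outside, world axes, zero at the start.
- bot.get_moment(): the same for the moment, N m.
- bot.get_finger_gap(): finger opening in m.
Only numpy, scipy, OpenCV 4.12 (cv2) and the standard library are available. Lean on these libraries where they do the work, as an engineer would, in place of code of your own. Each camera call takes 0.05 s, during which the arm holds its last target. There are 200 camera calls.

TASK

Take the longer of the two upright steel columns, lay it on its side along the clip holder so that it rests centred on both spring clips, and press it down at its middle until both clips snap over it and it sits on the rubber saddle. Do not let up after the snap: finish the program while still pressing the seated column down with a steady push of about 10 N. Leave everything else standing where it is.

Things in the scene. Friction and masses are not known exactly. Their poses are not given: they have to be found in the camera images.
- column: the longer column, loose, 0.22 kg, standing upright at the start: bright steel tube 22 mm in diameter with a paper label round the middle, 130 mm long over two hexagon end nuts (26 mm across flats, each 18 mm long, so 94 mm of plain tube lies between them). Both ends are alike. Origin at the centre of the end it stands on, z along the tube towards the other end
- column_mid (a point): the middle of the longer column, on its axis, 65 mm from either end; the place to grip and to press
- guard: the shorter column, loose: slim steel tube 14 mm in diameter with round 20 mm ends, 70 mm tall, standing upright somewhere near the longer one; not to be used. Origin at the centre of its foot
- holder: the clip holder, fixed on the bench: grey plate 84 mm (x) by 124 mm (y) by 10 mm with a spring clip at y = -35 and at y = +35 mm (each 10 mm wide along y) and along its middle a rubber saddle (16 x 88 mm) over a block 22 x 90 mm, 20 mm high. Origin under the plate's centre, z up. The column is to lie along its y axis, either way round, middle over the origin, end nuts outside the clips
- lips (a point): point 50 mm above the holder's origin, amid the lips. Each clip has two sprung steel jaws with round lips 6 mm thick, centred at this height, 11.5 mm to either side in x, and lead-ins flaring to 58 mm height, 19 mm off the middle. A bar below 25 mm joins the jaws of a side, both clips open together. The column rests on the lips with its axis 8 mm above this point. Gap between clips: 60 mm
- seat (a point): point 45 mm above the holder's origin, where the column's axis lies once snapped in (its top at 56 mm). From its rest on the lips it takes about 8 to 13 N down at its middle to spread the jaws; the force rises to its peak within 4 mm, falls away as the axis passes the lips, and the column drops onto the saddle, which then gives about 1 mm for every 6 N of push; the jaws keep it there
- saddle (a joint): how far the saddle is pushed down, m: 0 free (its top 36 mm above the bench), about 0.002 with the column snapped in and not pressed, about 0.0035 when pressed with 10 N; 0.007 is its stop
- pot: white screw jar with a lid, 61 mm wide, 59 mm tall, loose bystander; origin under its centre
- beaker: small clear beaker, 51 mm wide, 68 mm tall, loose bystander; origin under its centre

How it is judged:
On the way:
1. the longer column lies on its side over the clips, along the holder (horizontal distance between column_mid and holder below 0.02 m and angle between the z axis of column and the y axis of holder, either way round below 0.25 rad and z of column_mid in the frame of holder below 0.08 m), for 0.1 s.
At the end, for the whole second after the job is handed in: The longer column is snapped into both clips and lies along the holder (within 15 mm of its middle, 0.06 rad), axis 38 to 47.5 mm above the bench, and the fingers still press it so that the saddle is 2.6 to 6 mm down (push of about 4 to 25 N), at rest (horizontal distance between column_mid and holder below 0.015 m and angle between the z axis of column and the y axis of holder, either way round below 0.06 rad and z of column_mid in the frame of holder between 0.038 and 0.0475 m and value of joint saddle between 0.0026 and 0.006 m and contact force between the fingers and column above 3 N and linear speed of column below 0.02 m/s); the arm keeps its last pose, push and grip.
It fails at once if the shorter column is knocked over or pushed more than 30 mm (distance of guard from where it was at the start of the episode above 0.03 m or angle between guard's own z axis and vertical above 0.6 rad).
It fails at once if the jar is knocked over or pushed more than 30 mm (distance of pot from where it was at the start of the episode above 0.03 m or angle between pot's own z axis and vertical above 0.6 rad).
It fails at once if the beaker is knocked over or pushed more than 30 mm (distance of beaker from where it was at the start of the episode above 0.03 m or angle between beaker's own z axis and vertical above 0.6 rad).
It also fails if it takes over 51 s, if anything falls off the work surface, if the arm or the gripper's body presses on something with over 40 N, if the wrist force passes 120 N, or if a joint passes its speed limit or range.

## Working session

There is one attempt and no reset: what is moved stays moved. The work goes in short steps, each a Python script; the robot and the scene stay as the last script left them, time stands still between calls to the robot, and variables do not carry over. Pictures are saved under pics/ and viewed, about 8 in all and at most 12, crops included, and the job is handed in when it is done.

```bash
mkdir -p pics; ls
cat > h.py <<'E'
import numpy as np, cv2
from scipy.spatial.transform import Rotation as R
from plant import bot
def cam(n):
    c=bot.calibration(n); p=np.array(bot.get_position()); q=bot.get_tcp_rot()
    im,d=bot.camera(n)
    T=np.eye(4)
    if n=="wrist":
        W=np.eye(4); W[:3,:3]=R.from_quat(q).as_matrix(); W[:3,3]=p; T=W@np.array(c["T_tool_cam"])
    else:
        T[:3,:3]=R.from_quat(c["orientation"]).as_matrix(); T[:3,3]=c["xyz"]
    return im,d,np.array(c["camera_matrix"]),np.array(c["dist_coeffs"]),T
def rays(uv,K,D,T):
    uv=np.asarray(uv,float).reshape(-1,1,2)
    n=cv2.undistortPoints(uv,K,D)[:,0]
    return np.c_[n[:,0],-n[:,1],-np.ones(len(n))]@T[:3,:3].T
def onplane(uv,z,K,D,T):
    r=rays(uv,K,D,T); s=(z-T[2,3])/r[:,2]; return T[:3,3]+r*s[:,None]
def cloud(d,K,D,T):
    v,u=np.mgrid[0:480,0:640]; r=rays(np.c_[u.ravel(),v.ravel()],K,D,T)
    P=T[:3,3]+r*d.ravel()[:,None]; return P.reshape(480,640,3)
def save(im,n): cv2.imwrite("pics/"+n,im[:,:,::-1])
E
python3 - <<'E'
from h import *
for n in("scene","side"):
    im,d,K,D,T=cam(n); save(im,n+"0.png"); np.savez(n+"0.npz",im=im,d=d,K=K,D=D,T=T)
    print(n,K.round(1).tolist(),D,T.round(3).tolist())
print(bot.get_t(),bot.grip_depth,bot.get_tcp_rot())
E
```

```text
pics
scene [[479.8, 0.0, 321.7], [0.0, 479.8, 231.0], [0.0, 0.0, 1.0]] [-0.10379086  0.          0.          0.          0.        ] [[0.693, 0.469, -0.547, -0.066], [-0.72, 0.429, -0.545, -0.618], [-0.021, 0.772, 0.635, 0.773], [0.0, 0.0, 0.0, 1.0]]
side [[581.3, 0.0, 316.5], [0.0, 581.3, 238.2], [0.0, 0.0, 1.0]] [-0.16931134  0.          0.          0.          0.        ] [[0.939, 0.224, -0.261, 0.233], [-0.344, 0.617, -0.708, -0.81], [0.002, 0.755, 0.656, 0.796], [0.0, 0.0, 0.0, 1.0]]
0.1 0.0187 [-0.41381643  0.57407302  0.41309089  0.57319459]
```

View pics/scene0.png

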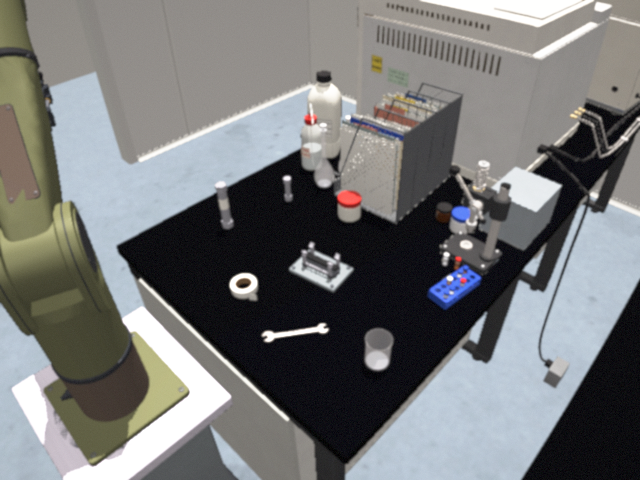

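View pics/side0.png

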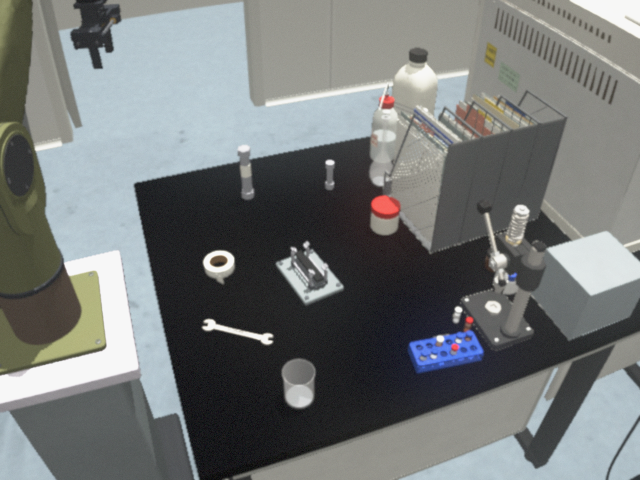

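The scene view shows the long column at about (224,205), the guard at (288,188), the holder at (321,268), the jar at (348,207) and the beaker at (377,350). In the side view the column is at (247,172), the guard at (329,175) and the holder at (310,272). I'll now locate them in the world frame.

```bash
cat > loc.py <<'E'
from h import *
def holder(im,roi,K,D,T):
    x0,y0,x1,y1=roi; s=im[y0:y1,x0:x1].astype(int); m=((s.min(2)>60)).astype(np.uint8)
    m=cv2.morphologyEx(m,cv2.MORPH_CLOSE,np.ones((5,5)))
    cs,_=cv2.findContours(m,0,cv2.CHAIN_APPROX_NONE); return cs
E
python3 - <<'E'
from loc import *
rois={"scene":dict(col=(208,172,242,236),guard=(278,170,299,208),hold=(280,235,362,295),pot=(333,188,365,225),beaker=(360,325,398,375)),
"side":dict(col=(232,140,262,205),guard=(320,153,340,196),hold=(268,235,350,308),pot=(365,192,405,238),beaker=(278,352,320,412))}
for n in rois:
    z=np.load(n+"0.npz"); im,d,K,D,T=[z[k] for k in("im","d","K","D","T")]
    P=cloud(d,K,D,T)
    for o,(x0,y0,x1,y1) in rois[n].items():
        p=P[y0:y1,x0:x1].reshape(-1,3); c=im[y0:y1,x0:x1].reshape(-1,3).astype(int); k=(d[y0:y1,x0:x1].ravel()>0)&(p[:,2]>0.006)&(p[:,2]<.15)
        q=p[k]; print(n,o,k.sum(),"med",np.median(q,0).round(4),"lo",np.percentile(q,3,axis=0).round(4),"hi",np.percentile(q,97,axis=0).round(4))
        if o in("col","guard"):
            cc=np.c_[np.mgrid[y0:y1,x0:x1][1].ravel(),np.mgrid[y0:y1,x0:x1][0].ravel()]
            m=(c.max(1)>60); 
            for v in range(y0,y1,4):
                s=cc[m&(cc[:,1]==v)][:,0]
                if len(s): print("  row",v,s.min(),s.max(),np.median(P[v,s.min():s.max()+1,2]).round(3),end=";")
            print()
    x0,y0,x1,y1=rois[n]["hold"]
    cv2.imwrite(f"pics/h_{n}.png",cv2.resize(im[y0:y1,x0:x1,::-1],None,fx=5,fy=5,interpolation=cv2.INTER_CUBIC))
E
python3 -c "
import cv2,numpy as np
a=cv2.imread('pics/h_scene.png');b=cv2.imread('pics/h_side.png')
h=max(a.shape[0],b.shape[0]);o=np.zeros((h,a.shape[1]+b.shape[1],3),np.uint8);o[:a.shape[0],:a.shape[1]]=a;o[:b.shape[0],a.shape[1]:]=b
cv2.imwrite('pics/hh.png',cv2.resize(o,(800,int(h*800/o.shape[1]))));print(o.shape)"
```

```text
scene col 422 med [0.4467 0.2346 0.0787] lo [0.4392 0.2288 0.0109] hi [0.4601 0.2498 0.129 ]
  row 172 208 241 -0.751;  row 176 208 241 -0.753;  row 180 208 240 -0.752;  row 184 208 233 -0.377;  row 188 208 227 0.12;  row 192 208 226 0.108;  row 196 208 227 -0.0;  row 200 218 228 0.087;  row 204 218 229 0.074;  row 208 219 229 0.06;  row 212 221 229 0.05;  row 216 221 230 0.037;  row 220 220 233 0.021;  row 224 222 233 0.013;  row 228 224 230 0.001;
scene guard 133 med [0.6339 0.2076 0.0443] lo [0.6285 0.2023 0.0091] hi [0.6447 0.2177 0.069 ]
  row 178 282 291 0.067;  row 182 283 290 0.06;  row 186 285 290 0.047;  row 190 285 290 0.032;  row 194 284 292 0.018;  row 198 285 292 0.007;
scene hold 1391 med [ 0.484  -0.063   0.0113] lo [ 0.4519 -0.1123  0.0066] hi [ 0.5332 -0.0029  0.051 ]
scene pot 783 med [0.6927 0.0354 0.0429] lo [0.6672 0.0104 0.0077] hi [0.7546 0.1259 0.059 ]
scene beaker 943 med [ 0.3892 -0.3029  0.0405] lo [ 0.3659 -0.3269  0.009 ] hi [ 0.4132 -0.2803  0.0661]
side col 552 med [0.4498 0.2343 0.0752] lo [0.44   0.2283 0.0098] hi [0.4621 0.2467 0.1306]
  row 140 232
[... 251 characters left out ...]
05;  row 184 241 252 0.038;  row 188 241 254 0.028;  row 192 241 254 0.017;  row 196 241 253 0.008;
side guard 189 med [0.6375 0.2051 0.0434] lo [0.6301 0.1998 0.0095] hi [0.6464 0.2161 0.07  ]
  row 161 324 335 0.069;  row 165 325 335 0.064;  row 169 326 333 0.056;  row 173 326 333 0.043;  row 177 326 333 0.031;  row 181 325 334 0.02;  row 185 325 334 0.012;  row 189 326 332 0.001;
side hold 2082 med [ 0.4881 -0.0683  0.0111] lo [ 0.453  -0.1148  0.0068] hi [ 0.5359 -0.004   0.052 ]
side pot 1161 med [0.697  0.0289 0.046 ] lo [0.6695 0.008  0.0074] hi [0.7542 0.1093 0.0605]
side beaker 1326 med [ 0.3895 -0.3075  0.0418] lo [ 0.366  -0.3286  0.0087] hi [ 0.4118 -0.2807  0.0677]
(365, 820, 3)
```

View pics/hh.png

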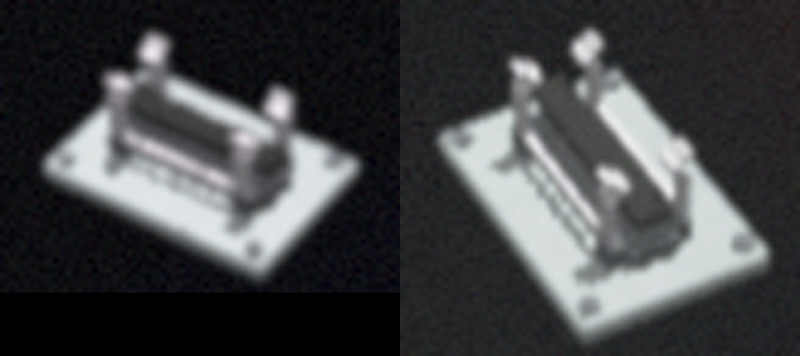

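The crop shows the holder plate's four corners and four lips cleanly in both views. Next I'll fit the plate with a rectangle and the tube with a circle, then check which grasp and placing poses are reachable.

```bash
cat > a.py <<'E'
from loc import *
from scipy.optimize import least_squares
Hs={"scene":(280,235,362,295),"side":(268,235,350,308)}; Cs={"scene":(208,172,242,236),"side":(232,140,262,205)}
allc=[]
for n in Hs:
    z=np.load(n+"0.npz"); im,d,K,D,T=[z[k] for k in("im","d","K","D","T")]
    P=cloud(d,K,D,T)
    x0,y0,x1,y1=Hs[n]; c=max(holder(im,Hs[n],K,D,T),key=cv2.contourArea)[:,0]+[x0,y0]
    # plate by colour, projected onto z=0.01; lower part only (jaws rise above); corners by hull->minAreaRect
    s=im[y0:y1,x0:x1].astype(int); m=(s.min(2)>70)&(P[y0:y1,x0:x1,2]<.016)
    v,u=np.nonzero(m); w=onplane(np.c_[u+x0,v+y0],.01,K,D,T)
    print(n,"plate px",len(w),cv2.minAreaRect((w[:,:2]*1000).astype(np.float32)))
    h=P[y0:y1,x0:x1].reshape(-1,3); k=(h[:,2]>.044)&(h[:,2]<.062); print(" lips",h[k].mean(0).round(4),k.sum(), cv2.minAreaRect((h[k][:,:2]*1000).astype(np.float32)))
    x0,y0,x1,y1=Cs[n]; p=P[y0:y1,x0:x1].reshape(-1,3); k=(p[:,2]>.025)&(p[:,2]<.105); p=p[k][:,:2]
    f=least_squares(lambda c:np.hypot(*(p-c).T)-.011,p.mean(0)+[.008,.008],loss="soft_l1",f_scale=.002)
    print(" col",f.x.round(4),np.abs(f.fun).mean().round(4),len(p))
E
python3 a.py
python3 - <<'E'
from h import *
col=np.array([.455,.242]); hc=np.array([.494,-.058])
def frame(x,z): x=x/np.linalg.norm(x); z=z/np.linalg.norm(z); return R.from_matrix(np.c_[x,np.cross(z,x),z]).as_quat()
for p in (0,15,30,45):
  for az in range(-60,121,20):
    a=np.array([np.cos(np.radians(az)),np.sin(np.radians(az)),0]); pr=np.radians(p)
    x=np.cos(pr)*a-np.array([0,0,np.sin(pr)])
    for s in(1,-1):
      zz=s*np.array([-a[1],a[0],0]); q=frame(x,zz); g=np.r_[col,.07]
      A=bot.ik(g+x*bot.grip_depth,q); B=bot.ik(g+x*(bot.grip_depth-.1),q)
      if A is not None and B is not None: print(p,az,s,np.round(A,2))
E
```

```text
scene plate px 1081 ((501.39825439453125, -47.15265655517578), (112.23709869384766, 141.78890991210938), 8.986335754394531)
 lips [ 0.4947 -0.0553  0.0503] 89 ((493.41143798828125, -53.19114303588867), (37.57231140136719, 82.19189453125), 9.247122764587402)
 col [0.4522 0.2428] 0.0012 232
side plate px 1453 ((493.4502868652344, -44.289344787597656), (90.7566909790039, 156.83973693847656), 8.980849266052246)
 lips [ 0.4946 -0.0584  0.0515] 134 ((495.28369140625, -54.852394104003906), (38.74087905883789, 82.06291198730469), 8.665080070495605)
 col [0.4517 0.243 ] 0.0014 300
0 -60 1 [-1.42  1.57  0.56  1.62  0.6   1.2  -1.15]
0 -60 -1 [-0.9   1.48 -0.37  1.59  1.16  1.94  1.5 ]
0 -40 1 [-1.7   1.74  0.82  1.91  0.65  0.66 -1.22]
0 -40 -1 [-0.88  1.51 -0.48  1.87  1.41  2.02  1.29]
0 -20 1 [-1.63  1.7   0.54  2.17  1.52  0.86 -2.17]
0 -20 -1 [-1.    1.55 -0.32  2.14  1.59  1.96  1.06]
0 0 1 [-1.2   1.7   0.02  2.38  1.81  1.86 -2.48]
0 0 -1 [-1.2   1.7   0.02  2.38  1.81  1.86  0.66]
0 60 1 [ 0.76  2.02 -1.06  2.31  3.85  0.63 -0.05]
0 80 1 [ 0.81  1.93 -1.16  2.07 -0.95  0.16 -1.67]
0 8
[... 1478 characters left out ...]
-1.88]
30 120 -1 [ 0.4   1.38 -0.95  1.74 -0.02  0.71  0.4 ]
45 -60 1 [-1.23  1.12  0.44  1.93  0.59  0.58 -0.99]
45 -60 -1 [-0.66  1.11 -0.54  1.89  1.21  1.3   1.58]
45 -40 1 [-1.42  1.22  0.71  2.15  1.12  0.12 -1.32]
45 -40 -1 [-0.71  1.08 -0.5   2.11  1.5   1.22  1.53]
45 -20 1 [-0.42  1.31 -1.05  2.32  1.79  1.79 -1.5 ]
45 -20 -1 [-0.74  1.09 -0.44  2.33  1.87  1.22  1.43]
45 80 1 [ 0.49  1.43 -1.24  2.27  2.2   0.54  0.84]
45 80 -1 [ 0.49  1.43 -1.24  2.27  2.2   0.54 -2.3 ]
45 100 1 [ 0.51  1.44 -1.27  2.05  1.25  0.5   2.03]
45 100 -1 [ 0.35  1.2  -0.86  2.06  0.03  0.14  0.06]
45 120 1 [-0.06  1.06 -0.19  1.86 -0.89  0.75 -1.98]
45 120 -1 [ 0.27  1.2  -0.81  1.84 -0.    0.54  0.31]
```

Run:
```python
from h import *
C={"scene":[(43,163),(262,268),(360,160),(165,74)],"side":[(437,137),(583,325),(770,250),(620,68)]}
O={"scene":(280,235,0),"side":(268,235,400)}
for n in C:
    z=np.load(n+"0.npz"); K,D,T=z["K"],z["D"],z["T"]; s=800/820/1*5; ox,oy,sx=O[n]
    uv=np.array([((u-sx)/s+ox-.4,v/s+oy-.4) for u,v in C[n]]); w=onplane(uv,.01,K,D,T)[:,:2]
    e=np.diff(np.r_[w,w[:1]],axis=0); print(n,w.round(4).tolist(),"c",w.mean(0).round(4),np.hypot(*e.T).round(3),np.degrees(np.arctan2(e[:,1],e[:,0])).round(1))
col=np.array([.452,.243]); hc=np.array([.494,-.056]); th=np.radians(9)
hx=np.array([np.cos(th),np.sin(th),0]); hy=np.array([-hx[1],hx[0],0]); ez=np.array([0,0,1.])
def frame(x,z): x=x/np.linalg.norm(x); z=z/np.linalg.norm(z); return R.from_matrix(np.c_[x,np.cross(z,x),z]).as_quat()
lo=np.array([-3.01,-.46,-1.47,.13,-1,.04,-2.66]);hi=np.array([3.01,2.08,1.51,2.56,4.14,2.09,2.66])
for p in(10,20,30):
 for az in(-75,-60,-45,-30,110,125):
  for s in(1,-1):
   pr=np.radians(p); a=np.array([np.cos(np.radians(az)),np.sin(np.radians(az)),0]); x=np.cos(pr)*a-np.sin(pr)*ez
   q=frame(x,s*np.cross(ez,a)); g=np.r_[col,.067]; A=bot.ik(g+x*bot.grip_depth,q)
   if A is None or bot.ik(g-x*.1,q) is None: continue
   for t in(1,-1):
    for b in (1,-1):
     xp=-np.sin(pr)*t*hy-np.cos(pr)*ez; c=R.from_quat(q).inv().apply(ez)
     qp=frame(xp,b*hx)
     if np.dot(R.from_quat(qp).apply(c),t*hy)<.99: continue
     h=np.r_[hc,.06]; L=[bot.ik(h+k*ez+xp*bot.grip_depth,qp) for k in(0,.1)]
     if any(l is None for l in L): continue
     mg=lambda l:np.min(np.r_[l-lo,hi-l]).round(2)
     print(p,az,s,t,b,np.round(A,2),np.round(L[0],2),"mg",mg(A),mg(L[0]),mg(L[1]),"step",np.abs(L[1]-A).max().round(2))
```

```text
scene [[0.4434, 0.0008], [0.4637, -0.121], [0.5459, -0.1074], [0.5271, 0.0028]] c [ 0.495  -0.0562] [0.123 0.083 0.112 0.084] [ -80.5    9.4   99.7 -178.6]
side [[0.4439, -0.0019], [0.4653, -0.1192], [0.5463, -0.1068], [0.5274, 0.012]] c [ 0.4957 -0.054 ] [0.119 0.082 0.12  0.085] [ -79.7    8.7   99.  -170.5]
10 -75 1 1 -1 [-1.29  1.47  0.51  1.49  0.43  1.32 -1.02] [ 0.13  0.9  -0.36  2.11  1.26  0.48  1.98] mg 0.61 0.44 0.41 step 3.27
10 -75 1 -1 1 [-1.29  1.47  0.51  1.49  0.43  1.32 -1.02] [ 0.31  0.91 -0.31  2.03  0.25  0.29  0.02] mg 0.61 0.25 0.46 step 1.61
10 -75 -1 1 1 [-0.96  1.39 -0.14  1.47  0.87  1.69  1.7 ] [-0.17  0.89  0.14  2.12  0.52  0.13 -0.44] mg 0.4 0.09 0.33 step 1.85
10 -75 -1 -1 -1 [-0.96  1.39 -0.14  1.47  0.87  1.69  1.7 ] [-0.01  0.91  0.22  2.04 -0.97  0.42 -1.92] mg 0.4 0.03 0.2 step 1.69
10 -60 1 1 -1 [-1.41  1.47  0.52  1.69  0.6   1.06 -1.14] [ 0.13  0.9  -0.36  2.11  1.26  0.48  1.98] mg 0.61 0.44 0.41 step 3.39
10 -60 1 -1 1 [-1.41  1.47  0.52  1.69  0.6   1.06 -1.14] [ 0.31  0.91 -0.31  2.03  0.25  0.29  0.02] mg 0.61 0.25 0.46 step 1.73
10 -60 -1
[... 7863 characters left out ...]
15  0.7   0.11 -0.85] mg 0.44 0.07 0.29 step 1.49
30 110 -1 -1 -1 [ 0.48  1.41 -1.    1.88  0.03  0.48  0.28] [ 0.17  1.    0.23  1.91 -1.    0.81 -1.76] mg 0.44 0.0 0.05 step 2.12
30 125 1 1 -1 [-0.13  1.19  0.02  1.72 -0.99  1.18 -1.79] [-0.1   0.97 -0.33  2.13  1.41  0.8   1.62] mg 0.01 0.43 0.46 step 3.65
30 125 1 -1 1 [-0.13  1.19  0.02  1.72 -0.99  1.18 -1.79] [ 0.7   1.08 -0.71  1.88  0.25  0.55  0.17] mg 0.01 0.51 0.65 step 2.11
30 125 -1 1 1 [ 0.36  1.38 -0.91  1.69 -0.03  0.8   0.45] [-0.6   1.05  0.52  2.15  0.7   0.11 -0.85] mg 0.56 0.07 0.29 step 1.4
30 125 -1 -1 -1 [ 0.36  1.38 -0.91  1.69 -0.03  0.8   0.45] [ 0.17  1.    0.23  1.91 -1.    0.81 -1.76] mg 0.56 0.0 0.05 step 2.29
```

Holder centre is about (0.495, -0.0555) with a yaw of about 9.1°, and the column is at (0.452, 0.243). I'll grasp it with the fingers pitched 20° below horizontal, approaching at azimuth -60°.

```bash
cat > plan.py <<'E'
from h import *
col=np.array([.452,.243]); hc=np.array([.495,-.0555]); th=np.radians(9.1); ez=np.array([0,0,1.])
hx=np.array([np.cos(th),np.sin(th),0]); hy=np.array([-hx[1],hx[0],0])
def frame(x,z): x=x/np.linalg.norm(x); z=z/np.linalg.norm(z); return R.from_matrix(np.c_[x,np.cross(z,x),z]).as_quat()
pr=np.radians(20); az=np.radians(-60); a=np.array([np.cos(az),np.sin(az),0]); xg=np.cos(pr)*a-np.sin(pr)*ez
qg=frame(xg,np.cross(ez,a)); gd=bot.grip_depth; g=np.r_[col,.065]
xp=np.sin(pr)*hy-np.cos(pr)*ez; qp=frame(xp,hx)
qv=frame(-ez,hx)
E
python3 - <<'E'
from plan import *
bot.move_pose(g+xg*(gd-.12),qg)
im,d,K,D,T=cam("wrist"); save(im,"w1.png")
print(bot.servo_line(g+xg*gd,v=.08,max_force=8), bot.get_position(), g+xg*gd)
bot.command_gripper(0.0,30); print("gap",bot.get_finger_gap(),"t",bot.get_t())
print(bot.get_wrist_force())
bot.servo_line(g+xg*gd+ez*.2,v=.15)
print("gap",bot.get_finger_gap(),"t",bot.get_t(),bot.get_wrist_force())
im,d,K,D,T=cam("side"); save(im,"s1.png")
E
```

```text
False [0.46069211 0.22836251 0.0585266 ] [0.46078613 0.22778198 0.05860422]
gap 0.02004133468410618 t 4.175
[0.00856845 0.40380492 0.82259962]
gap 0.0206309648629574 t 5.6583 [ 2.55919607e-04  3.20655233e-01 -1.61630062e+00]
```

View pics/s1.png

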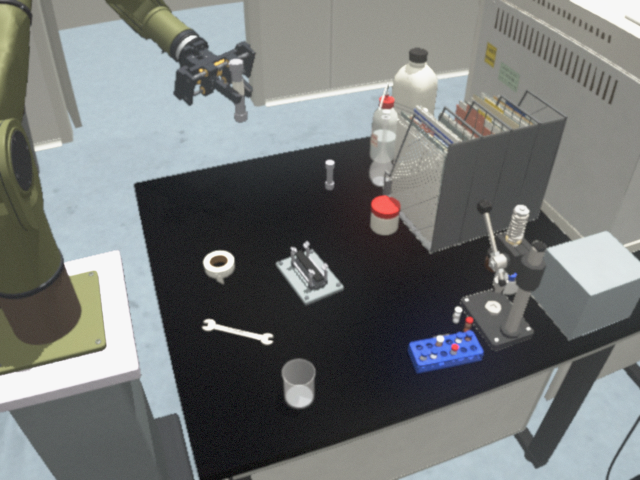

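The column, at (240,88), is held upright at its middle and the guard at (329,175) still stands. Next I'll turn it over the holder.

Run:
```python
from plan import *
h=np.r_[hc,0]
bot.move_pose(h+ez*.22+xp*gd,qp); print("t",bot.get_t(),bot.get_finger_gap())
bot.servo_line(h+ez*.085+xp*gd,v=.12); bot.hold(.3)
o=[]
for n in("scene","side"):
    im,d,K,D,T=cam(n); np.savez(n+"2.npz",im=im,d=d,K=K,D=D,T=T)
    x0,y0=(260,200) if n=="scene" else (260,200)
    o.append(cv2.resize(im[y0:y0+115,x0:x0+105],None,fx=3.8,fy=3.8,interpolation=cv2.INTER_CUBIC))
save(np.hstack(o),"p2.png"); print("t",bot.get_t(),bot.get_finger_gap(),bot.get_wrist_force(),bot.get_position(),h+ez*.085+xp*gd)
```

```text
t 7.8667 0.0201653418638336
t 9.5417 0.020424394740707615 [ 0.91003841 -0.12858895 -1.52105677] [ 0.49406807 -0.04926739  0.06759159] [ 0.49398846 -0.04918472  0.06742775]
```

View pics/p2.png

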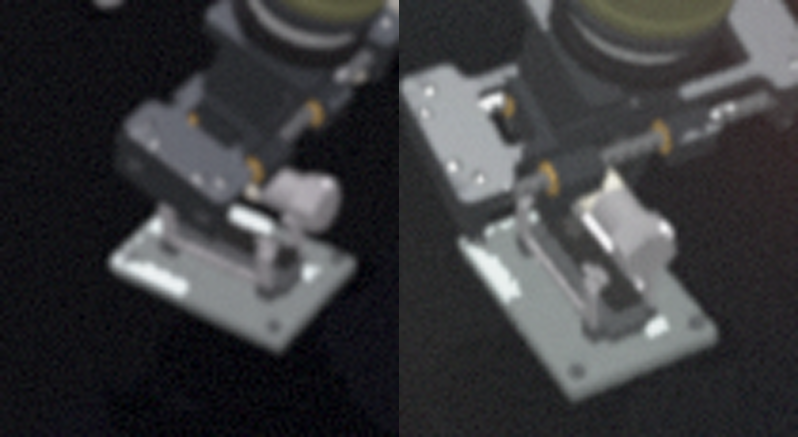

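The crop shows the column over the holder and roughly parallel to it, with its near nut at about (310,200) in the scene crop and (645,240) in the side crop. I'll check the nut and tube positions from depth in the holder frame.

Run:
```python
from plan import *
for n,(x0,y0,x1,y1) in {"scene":(331,243,352,262),"side":(306,248,334,274)}.items():
    z=np.load(n+"2.npz"); P=cloud(z["d"],z["K"],z["D"],z["T"]); p=P[y0:y1,x0:x1].reshape(-1,3)
    q=(p-np.r_[hc,0])@np.c_[hx,hy,ez]; q=q[(q[:,2]>.06)&(q[:,2]<.112)&(q[:,1]<-.02)&(abs(q[:,0])<.03)]
    print(n,len(q),"lo",np.percentile(q,4,axis=0).round(4),"hi",np.percentile(q,96,axis=0).round(4))
    for lo in np.arange(-.07,-.02,.01):
        s=q[(q[:,1]>=lo)&(q[:,1]<lo+.01)]
        if len(s)>4: print("  y",lo.round(3),len(s),"x",s[:,0].min().round(4),s[:,0].max().round(4),"ztop",np.percentile(s[:,2],95).round(4))
```

```text
scene 204 lo [-0.0151 -0.065   0.0761] hi [ 0.0063 -0.0338  0.0978]
  y -0.07 69 x -0.0165 0.0097 ztop 0.0972
  y -0.06 61 x -0.0159 0.0102 ztop 0.0975
  y -0.05 37 x -0.0154 0.0037 ztop 0.0969
  y -0.04 37 x -0.014 0.0077 ztop 0.095
side 351 lo [-0.0135 -0.0673  0.0771] hi [ 0.0085 -0.025   0.0993]
  y -0.07 152 x -0.0148 0.014 ztop 0.0991
  y -0.06 64 x -0.0152 0.012 ztop 0.0998
  y -0.05 44 x -0.0126 0.0073 ztop 0.0968
  y -0.04 53 x -0.0123 0.0085 ztop 0.097
  y -0.03 38 x -0.0124 0.008 ztop 0.0969
```

The column is level, centred in x to about 1 mm, and its end is at y ≈ -66 mm, as planned. Now I'll lower it onto the lips, release, and retreat along the tool axis.

Run:
```python
from plan import *
h=np.r_[hc,0]; f0=np.array(bot.get_wrist_force())
hit=bot.servo_line(h+ez*.0575+xp*gd,v=.03,max_force=3)
p=np.array(bot.get_position()); print("hit",hit,"axis z",(p-xp*gd)[2],np.array(bot.get_wrist_force())-f0)
bot.hold(.2); bot.command_gripper(.06,30); print(np.array(bot.get_wrist_force())-f0,bot.get_finger_gap())
bot.servo_line(p-xp*.09,v=.1); bot.move_pose(np.r_[hc,.15],qv)
bot.command_gripper(0.0,40); print("t",bot.get_t(),bot.get_finger_gap(),bot.get_wrist_force())
o=[]
for n in("scene","side"):
    im,d,K,D,T=cam(n); np.savez(n+"3.npz",im=im,d=d,K=K,D=D,T=T)
    o.append(cv2.resize(im[200:315,260:365],None,fx=3.8,fy=3.8,interpolation=cv2.INTER_CUBIC))
save(np.hstack(o),"p3.png")
```

```text
hit True axis z 0.05729019933307811 [0.17983853 0.14359814 4.28790623]
[-0.9051768  -0.00466756  2.17923004] 0.0596143305637001
t 13.9583 0.00040603816876518 [0.15362633 0.23845363 0.47362405]
```

View pics/p3.png

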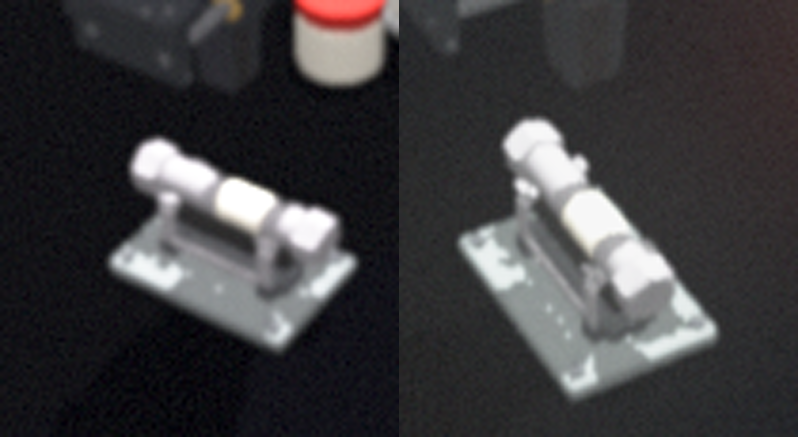

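The column rests level on both clips with its label amid the gap, and both nuts are outside the clips. Now I'll press down in small steps, reading the force.

Run:
```python
from plan import *
for n in("scene","side"):
    z=np.load(n+"3.npz"); P=cloud(z["d"],z["K"],z["D"],z["T"])[225:300,280:345].reshape(-1,3)
    q=(P-np.r_[hc,0])@np.c_[hx,hy,ez]; q=q[(q[:,2]>.063)&(q[:,2]<.085)]; print(n,"y",np.percentile(q[:,1],[1,99]).round(4),"axis x,slope",np.polyfit(q[:,1],q[:,0],1).round(4),"ztop",np.percentile(q[:,2],97).round(4))
bot.servo_line(np.r_[hc,.078],v=.1); bot.hold(.2)
f0=bot.get_wrist_force()[2]; zc=.078; print("f0",f0)
zs=.074
while zs>.0535:
    bot.servo_line(np.r_[hc,zs],v=.015); bot.hold(.1)
    f=bot.get_wrist_force()[2]-f0; p=bot.get_position(); print(round(zs,4),p.round(4),round(f,2))
    if p[2]<.0575 and f>8.5 or f>30: break
    zs-=.001 if zs>.058 else .0004
print("t",bot.get_t())
```

```text
scene y [-0.0636  0.0633] axis x,slope [ 0.0083 -0.003 ] ztop 0.0697
side y [-0.0666  0.0612] axis x,slope [-0.0032 -0.0014] ztop 0.0714
f0 -0.2493323814551363
0.074 [ 0.495  -0.0555  0.074 ] -0.79
0.073 [ 0.495  -0.0555  0.073 ] 0.78
0.072 [ 0.495  -0.0555  0.072 ] 0.53
0.071 [ 0.495  -0.0555  0.071 ] 0.17
0.07 [ 0.495  -0.0555  0.07  ] -0.32
0.069 [ 0.495  -0.0555  0.069 ] 0.29
0.068 [ 0.4952 -0.0555  0.0682] 5.38
0.067 [ 0.4953 -0.0555  0.0673] 6.8
0.066 [ 0.4954 -0.0555  0.0665] 8.2
0.065 [ 0.4955 -0.0556  0.0656] 8.85
0.064 [ 0.4957 -0.0556  0.0646] 9.22
0.063 [ 0.4957 -0.0556  0.0635] 7.54
0.062 [ 0.4957 -0.0556  0.0623] 5.43
0.061 [ 0.4947 -0.0554  0.0607] -0.72
0.06 [ 0.4946 -0.0554  0.06  ] 4.39
0.059 [ 0.4949 -0.0552  0.059 ] 4.0
0.058 [ 0.495  -0.0557  0.0578] -0.15
0.0576 [ 0.495  -0.0555  0.0576] 0.02
0.0572 [ 0.495  -0.0555  0.0572] 0.28
0.0568 [ 0.495  -0.0555  0.0568] 1.0
0.0564 [ 0.495  -0.0555  0.0564] 0.12
0.056 [ 0.4951 -0.0555  0.0561] 3.19
0.0556 [ 0.4951 -0.0556  0.0558] 5.16
0.0552 [ 0.4951 -0.0556  0.0555] 6.19
0.0548 [ 0.4952 -0.0555  0.0552] 7.74
0.0544 [ 0.4952 -0.0555  0.0549] 8.69
t 24.3917
```

The force peaked at 9 N, fell away, then rose again on the saddle at a column top of about 56 mm, which is the expected snap. I'll trim to about 10 N, check that it holds steady and look once more.

Run:
```python
from plan import *
bot.servo_line(np.r_[hc,.0540],v=.01)
for i in range(4):
    bot.hold(.3); print((bot.get_wrist_force()[2]+.25).round(2),bot.get_position().round(4))
im,d,K,D,T=cam("side"); save(im[130:320,220:440].repeat(3,0).repeat(3,1),"p4.png")
q=(cloud(d,K,D,T)[240:300,280:345].reshape(-1,3)-np.r_[hc,0])@np.c_[hx,hy,ez]
for lo,hi in((-.066,-.048),(.048,.066)):
    s=q[(q[:,1]>lo)&(q[:,1]<hi)&(q[:,2]>.045)&(q[:,2]<.08)]; print(len(s),s[:,2].max().round(4) if len(s) else 0)
```

```text
11.05 [ 0.4952 -0.0556  0.0547]
10.65 [ 0.4952 -0.0556  0.0547]
10.24 [ 0.4953 -0.0556  0.0547]
10.61 [ 0.4953 -0.0555  0.0547]
118 0.059
13 0.0546
```

View pics/p4.png

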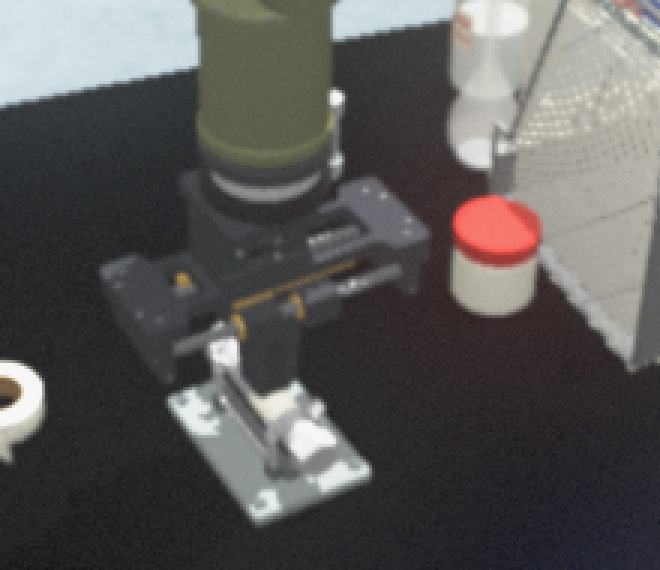

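The column is seated below the lips with the closed fingers pressing its middle, and the push is steady at about 10.5 N. I'm handing the job in.

```bash
python3 -c "
from plant import bot
print(bot.get_t(),bot.get_wrist_force()); bot.job_done()"
```

```text
25.8917 [-0.5983412   0.53753145 11.29042619]
the job is handed in; nothing more can be done
```

The longer column is snapped into both clips, and I handed the job in at 25.9 s with the closed fingers still pressing it at its middle. I gripped it at its middle, turned it onto its side, set it on the lips, released it, and pressed it down with the fingers closed.

**Snap:** the force peaked at about 9 N, fell away, then rose again on the saddle, with the top of the column at about 56 mm.

**Final push:** it held at 10.2–11.1 N over 1.2 s, and the last reading before hand-in was 11.3 N without the small offset correction. The fingertips were at 54.7 mm, which puts the axis at about 43.7 mm and the saddle about 3.3 mm down, judged from that height because I can't read the saddle directly.

**Alignment:** with the column still resting on the lips, the depth images put it within about 2 mm of centre along the holder and within 0.01 rad of its axis. I didn't measure it again after the snap.

**Checks that disagreed or were weak:**
- **End heights:** depth gave 59 mm for the near nut's top and 54.6 mm for the far one. The gripper hid most of the far nut (only 13 points), so this neither proves nor rules out a slight tilt.
- **Bystanders:** the jar stood untouched in the last picture. The beaker and the shorter column were outside it; I last saw both standing in the picture taken after the lift, and I never planned a move near them.

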